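# Walk a die block round to the press fence

### The arm

A 6-joint arm with a two-finger parallel gripper is mounted at the origin on the work surface. World frame = base frame: x ahead of the robot, y to its left, z up, the work surface at z = 0. Lengths are in mm, angles in rad, forces in N, time in s.
With the tool pointing down it reaches from about 325 to 775 mm from the base axis. Payload 5.5 kg.
Tool frame: the origin (TCP) lies midway between the tips of the shut fingers; the grasp point (between the pads) lies 19 mm behind it; z points along the fingers, y is the line along which they close (so a half turn about z gives the same grasp; the last joint's range is limited). The gripper opens to 88 mm and grips with 3 to 60 N. Pads are 20 mm wide; open, the fingers measure 115 mm over their backs; the gripper's body (75 mm by 178 mm) begins 61 mm behind the grasp point.
Start: joints at [1.257, 0.091, 1.231, -0, 1.82, -0.057], TCP at [152.396, 580.338, 222.631] pointing down, gripper open.
Joint ranges: [-2.87, 2.87], [-0.86, 2.18], [0.17, 2.46], [-1.51, 4.65], [0.06, 2.69], [-2.65, 2.65]. Speed limits (rad/s): [2.57, 2.57, 3.01, 3.14, 3.14, 3.14].

### API

Orientations are given as a rotation vector (axis times angle).
In Python, from cell import status, read_camera, get_calibration, job gives the robot as it stands. The module is installed in compiled form; this text tells all that it offers.
- The arm moves only by the tool send_rows, never from a script. Its argument "plan" is a list of rows, each an object with "translation": the shift along the tool's x, y, z in m, a list of three; "spin": the turn about the tool's z in degrees. In form: [{"translation": [tx, ty, tz], "spin": spin}, ...]. A call has 1 to 20 rows; each row shifts and turns the commanded pose from where the row before left it, along the tool's axes as they then stand; what a row does not reach is not made up. A row lasts 1/12 s, in which the tool goes at most 41.7 mm and 7.16 degrees, less where a joint would pass 70% of its speed; a pose out of reach is approached as far as the arm can. A call with a gripper value outside its range is refused whole. "claw" is the gripper's target within -1 to 1 (shut at 1, half-way at 0, fully open at -1), set as the call begins (left out, the last holds). The fingers move at their own pace and stop on an object; "grip_force" is the grip in N (left out, the last holds). Time passes only in rows, so rows that do not move let the fingers close. It gives the time, the measured TCP pose, the force, the opening and the grip force at its end, in the units of the state.
- status.sense(): the state, without advancing time (a new reading comes with each control period).
- read_camera(name): name is "scene" or "top" or "wrist"; returns (picture, depth): 420x560x3 uint8, red, green, blue; 420x560 float32, mm along the optical axis (not along the pixel's ray), 0 where there is no reading.
- get_calibration(name): a dict with "fovy" (degrees; the focal length in pixels is half the picture's height over the tangent of half this angle, whatever the lens; pixels are square), "cx", "cy" (the principal point, pixels), "k1" (the pictures are not rectified: a ray, as slopes to the right and down, at radius r is drawn at 1 + k1 r^2 times it, then the intrinsics apply), "eye" and "orientation" of the camera in the world. Camera axes: x right, y up, looking along -z (the intrinsics and any distortion apply to the point x, -y, -z); pixel columns grow to the right and rows downward; lengths in mm; the calibration is good to about 2 mm. A picture is of the moment at which its call begins: read the wrist's pose just before it. get_calibration takes no time and is no camera call; for the wrist camera it gives the pose at the moment of the call.
- job.sign_off(): hands the job in; it is judged then, once.
The state is a dict: "t": time; "joint_positions": joint angles; "dq": joint speeds; "joint_efforts": joint torques, N m; "tcp_pos": TCP position; "eef_rot": TCP orientation; "wrist_force": force on the tool from outside, world axes, zero at the start; "moment": the same for the moment, N m; "gripper_width": finger opening in mm; "gripper_force": force on a finger pad.
Only numpy, scipy, OpenCV 4.12 (cv2) and the standard library are available. Lean on these libraries where they do the work, as an engineer would, in place of code of your own. Each camera call takes 0.05 s, during which the arm holds its last target. There are 200 camera calls.

### The job

The heavy die block on the bed stands end-on to the fence and is too wide to grip: push it round with the fingertips, one corner and then another, until one of its long sides (either one) lies flat against the fence, with its middle opposite the index pin on the fence. Keep it sliding flat on the bed, never lifting it, leave the tin, punch, bottle and tray alone, and back away when it is in place.

Things in the scene. Friction and masses are not known exactly. Their poses are not given: they have to be found in the camera images.
- bed: Fixed flat grey plate, 300 mm (x) by 500 mm (y), 15 mm thick, upper surface 15 mm above the work surface; origin at the centre of its underside. Along its far (+x) edge, on top, runs the fence: an upright steel bar 500 mm long, 25 mm thick, 35 mm tall above the plate.
- fence_mid (a point): Middle of the fence's working face, level with the bed's upper surface. Its x axis points squarely into the fence (away from the block), y along the fence, z up. The index pin, a round steel stub 12 mm thick and 30 mm tall, stands on top of the fence at its middle, 12.5 mm behind this point.
- die: Loose cast aluminium block with a shoe-sole relief on top: 105 mm along its x, 150 mm along its y (long sides parallel to y, both alike), 40 mm tall, edges rounded 2 mm, 1.0 to 1.4 kg; origin at the centre of its underside, z up. Stands on the bed, a short end roughly towards the fence. Pushed square to a side near a corner, it turns about 1 rad per 100 mm of push and also shifts a little.
- tin: Bystander: low round brass tin, 64 mm across, 28 mm tall, loose on the bed near one of its near corners; origin at the centre of its underside.
- punch: Bystander: small steel hand punch standing upright on the bed near the other near corner, foot 32 mm across, stem 18 mm, 70 mm tall; origin at the centre of its underside.
- bottle: Bystander: clear plastic bottle standing on the work surface beside the bed, 64 mm across, 170 mm tall; origin at the centre of its underside.
- tray: Bystander: open two-part tray on the work surface at the other side of the bed, 90 x 120 mm, 30 mm tall; origin at the centre of its underside.
There are look-alikes about, which are no part of the job. Of the things like the die, leave any that is purple; of the rest the smaller one is meant.

How it is judged (in metres and radians):
At the end, for the whole second after the job is handed in: The die block rests flat on the bed with a long side against the fence: its middle within 4 mm of its flush distance (52.5 mm from the fence's face), its long axis within 0.05 rad of the fence, its middle within 20 mm of the index pin along the fence, and it is at rest (x of die in the frame of fence_mid between -0.0565 and -0.048 m and y of die in the frame of fence_mid between -0.02 and 0.02 m and angle between the y axis of die and the y axis of fence_mid, either way round below 0.05 rad and angle between die's own z axis and vertical below 0.05 rad and height (world z) of die below 0.02 m and linear speed of die below 0.01 m/s); the robot touches nothing.
It fails at once if the die block is lifted or tipped (height (world z) of die above 0.023 m or angle between die's own z axis and vertical above 0.12 rad).
It fails at once if the die block is pushed off the bed (height (world z) of die below 0.008 m).
It fails at once if a bystander (tin, punch, bottle or tray) is moved more than 15 mm (distance of any of tin, punch, bottle, tray from where it was at the start of the episode above 0.015 m).
It also fails if it takes over 64 s, if anything falls off the work surface, if the arm or the gripper's body presses on something with over 40 N, if the wrist force passes 120 N, or if a joint passes its speed limit or range.

## Working session

There is one attempt and no reset: what is moved stays moved. The work goes in short steps, Python scripts to look and compute and a tool call to move; the robot and the scene stay as the last step left them, time stands still between calls to the robot, and variables do not carry over. Pictures are saved under pics/ and viewed, at most 10 in all, crops included, and the job is handed in when it is done.

Besides the shell and the picture viewer there is one more tool, called after ">>>" as name(argument=value, ...) on one line, values as JSON. send_rows: Moves the arm, as the interface text tells. Its arguments: {"type":"object","properties":{"plan":{"type":"array"},"claw":{"type":"number"},"grip_force":{"type":"number"}},"required":["plan"]}

```bash
mkdir -p pics
cat > h.py <<'E'
import numpy as np, cv2
from scipy.spatial.transform import Rotation as R
from cell import status, read_camera, get_calibration, job
def K(c):
    f=210/np.tan(np.radians(c["fovy"])/2); return f,c["cx"],c["cy"],c["k1"]
def rotm(c):
    o=np.array(c["orientation"],float)
    return o if o.shape==(3,3) else R.from_rotvec(o).as_matrix()
def rays(uv,c):
    f,cx,cy,k1=K(c); d=(np.atleast_2d(uv).astype(float)-[cx,cy])/f; s=d.copy()
    for _ in range(20): s=d/(1+k1*(s**2).sum(1,keepdims=True))
    return np.c_[s[:,0],-s[:,1],-np.ones(len(s))]
def onplane(uv,c,z):
    r=rays(uv,c)@rotm(c).T; e=np.array(c["eye"],float)
    return e+r*((z-e[2])/r[:,2])[:,None]
def cloud(D,c):
    v,u=np.mgrid[0:420,0:560]; r=rays(np.c_[u.ravel(),v.ravel()],c)*D.reshape(-1,1)
    return (r@rotm(c).T+np.array(c["eye"],float)).reshape(420,560,3)
E
python3 - <<'E'
from h import *
s=status.sense(); print(s)
for n in("top","scene"):
    c=get_calibration(n); print(n,c)
    p,D=read_camera(n); cv2.imwrite(f"pics/{n}0.png",p[...,::-1]); np.savez(f"{n}0.npz",p=p,D=D)
E
```

```text
{'t': 0.0, 'joint_positions': array([ 1.25729290e+00,  9.18748447e-02,  1.23187942e+00, -5.50463621e-06,
        1.81979944e+00, -5.67142142e-02]), 'dq': array([-0.00024419, -0.00065488,  0.00108621,  0.00025964,  0.00127863,
        0.00047791]), 'joint_efforts': array([ 1.09237175e-03, -4.46462631e+01, -4.06449437e+01,  6.99351495e-02,
        2.95895326e-02, -1.80741308e-04]), 'tcp_pos': array([152.30596938, 580.04055281, 221.50096399]), 'eef_rot': array([-4.02212590e-01, -3.11537887e+00,  3.02898259e-03]), 'wrist_force': array([ 0.54087113,  0.39904121, -0.55724849]), 'moment': array([-0.0277933 , -0.02417252, -0.00931778]), 'gripper_force': 0.0, 'gripper_width': 87.92403700328107}
top {'fovy': 50.75317472123291, 'cx': 278.4119058688424, 'cy': 207.46713439506613, 'k1': -0.06022010091839201, 'eye': array([ 296.2965311 ,   22.05448902, 1080.83896905]), 'orientation': array([ 0.15114608, -0.14950612, -1.5649317 ])}
scene {'fovy': 55.03993907958287, 'cx': 283.99139496801337, 'cy': 213.80771346794805, 'k1': -0.039678283756957825, 'eye': array([979.18212755, 370.47508844, 774.15567492]), 'orientation': array([0.39205806, 0.7413674 , 2.10590759])}
```

View pics/top0.png

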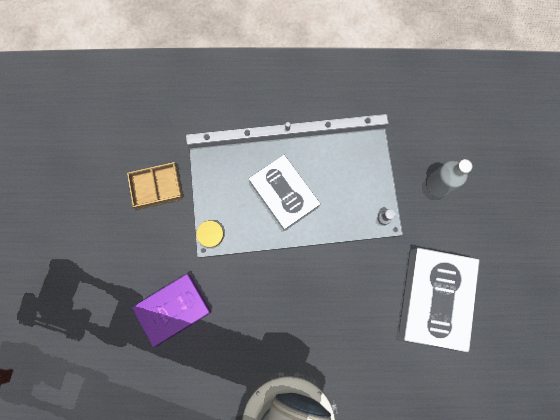

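View pics/scene0.png

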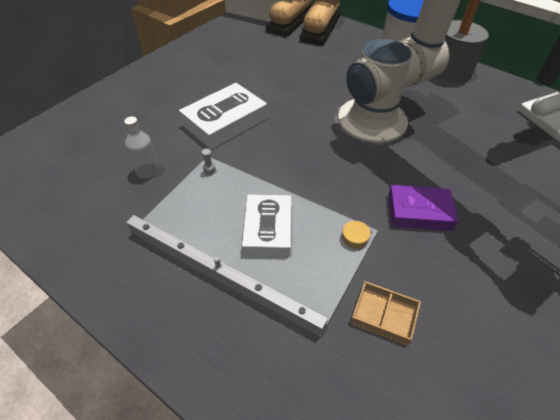

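The top view shows the white die at (284,191), with its short end roughly toward the fence. The fence runs (187,138) to (387,120), with the pin at (288,127). The tin is at (209,234), the punch at (388,215), the tray at (155,185) and the bottle at (455,172). The larger white block at (440,300) and the purple one are decoys.

```bash
cat >> h.py <<'E'
def rect(P):
    (cx,cy),(w,h),a=cv2.minAreaRect(P[:,:2].astype(np.float32))
    if w<h: w,h,a=h,w,a+90
    return np.array([cx,cy]),w,h,(a+90)%180-90   # angle of long axis from world x
def die(p,c,roi=None):
    hsv=cv2.cvtColor(p,cv2.COLOR_RGB2HSV)
    m=((hsv[...,2]>215)&(hsv[...,1]<30)).astype(np.uint8)
    if roi is not None:
        k=np.zeros_like(m); k[roi[1]:roi[3],roi[0]:roi[2]]=1; m*=k
    cs,_=cv2.findContours(m,cv2.RETR_EXTERNAL,cv2.CHAIN_APPROX_NONE)
    q=max(cs,key=cv2.contourArea)[:,0]
    return q,rect(onplane(q,c,55.))
E
python3 - <<'E'
from h import *
for n in("top","scene"):
    z=np.load(f"{n}0.npz"); p,D=z["p"],z["D"]; c=get_calibration(n)
    C=cloud(D,c)
    if n=="top":
        q,r=die(p,c,(225,140,340,250)); print("die",r, q.min(0),q.max(0))
    else: 
        q,r=die(p,c,(225,180,310,260)); print("die",r,q.min(0),q.max(0))
    fx=(C[...,2]>40)&(C[...,2]<57)&(C[...,0]>530)&(abs(C[...,1])<400)&(D>0)
    m=fx.astype(np.uint8); k,l,st,_=cv2.connectedComponentsWithStats(m)
    for i in range(1,k):
        if st[i,4]>150: print("comp40-57",st[i],rect(C[l==i]),C[l==i].mean(0))
    m=((C[...,2]>22)&(D>0)&(C[...,0]>330)&(C[...,0]<780)&(abs(C[...,1])<420)).astype(np.uint8)
    k,l,st,_=cv2.connectedComponentsWithStats(m)
    for i in range(1,k):
        if st[i,4]>40: print("obj",st[i],rect(C[l==i]),C[l==i].max(0)[2])
    print("bed z",np.median(C[240 if n=="top" else 220,270 if n=="top" else 200]))
z=np.load("top0.npz");p=z["p"];c=get_calibration("top")
print("fence face line z50 pix?",)
for u in(210,230,260,310,340,370):
    col=p[110:165,u].astype(int).sum(1)//3; print(u,110,col.tolist())
E
```

```text
die (array([536.0803833,  10.2857132]), 148.83367919921875, 104.0158920288086, 35.064266204833984) [249 155] [319 228]
comp40-57 [ 186  115  202   30 2140] (array([694.4786377,   2.4206543]), 499.40142822265625, 28.047977447509766, -83.7312273979187) [692.75251828   4.48981965  49.33266595]
comp40-57 [ 249  155   63   39 1248] (array([549.76983643,  20.15065765]), 116.92656707763672, 105.29200744628906, 34.96061325073242) [565.73284148  22.08117589  54.33069729]
obj [ 186  115  202   33 2683] (array([694.39367676,   2.41133118]), 499.40142822265625, 28.218828201293945, -83.73122787475586) 81.8775027197679
obj [ 249  155   71   76 2823] (array([536.07702637,  10.30020142]), 150.8020782470703, 105.47662353515625, 35.07837677001953) 61.27576169416818
obj [ 428  160   44   35 1024] (array([ 563.6295166 , -375.55700684]), 63.42201614379883, 56.81774139404297, 36.598388671875) 173.11293974470607
obj [127 162  54  46 426] (array([557.91546631, 331.30300903]), 120.4223861694336, 92.32074737548828, -77.22970199584961) 34.713382293505674
obj [378 209  17  16 184] (array([ 473.84695435, -230.73
[... 3058 characters left out ...]
, 170, 192, 199, 197, 197, 196, 196, 198, 199, 201, 199, 200, 199, 198, 196, 197, 197, 199, 199, 200, 199, 196, 196, 200, 201, 200, 200, 199]
340 110 [106, 108, 102, 105, 106, 104, 105, 103, 112, 197, 216, 219, 221, 224, 226, 226, 225, 230, 134, 85, 93, 92, 95, 158, 194, 199, 201, 200, 201, 203, 200, 200, 199, 201, 201, 199, 199, 197, 199, 197, 196, 195, 196, 201, 198, 199, 200, 201, 197, 196, 199, 202, 201, 200, 202]
370 110 [102, 101, 99, 100, 104, 125, 193, 215, 196, 161, 158, 159, 177, 212, 228, 163, 89, 91, 89, 93, 147, 184, 192, 193, 192, 194, 193, 195, 195, 195, 192, 193, 194, 193, 191, 191, 190, 192, 192, 193, 192, 192, 194, 192, 191, 193, 193, 193, 192, 194, 195, 192, 191, 193, 193]
```

Run:
```python
import cv2
p=cv2.imread("pics/top0.png")[105:265,175:405]
cv2.imwrite("pics/crop0.png",cv2.resize(p,None,fx=3.4,fy=3.4,interpolation=cv2.INTER_CUBIC))
```

```text
(no output)
```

View pics/crop0.png

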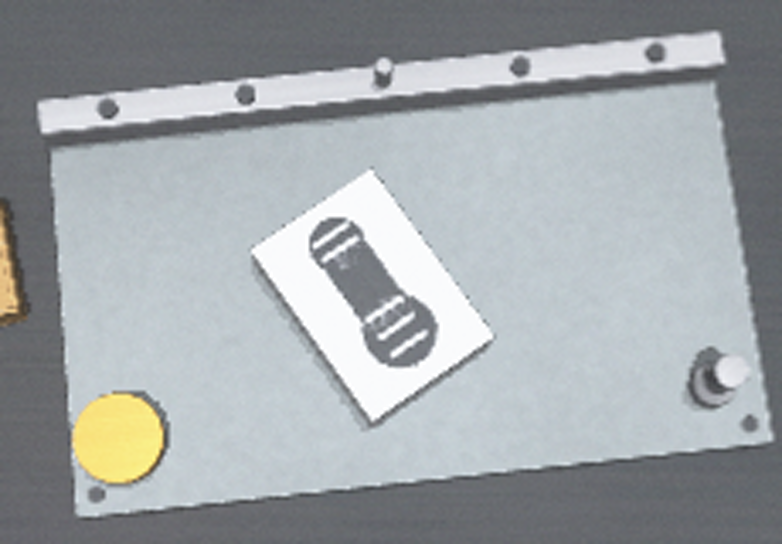

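The crop confirms the geometry. Fence yaw is about +6.2° and the die's long axis is about 29° from the fence normal, so it needs about +61° CCW. I'll push its left long side near the near corner. First I'll move over the approach point with the fingers shut.

>>> send_rows(plan=[{"translation": [-0.0209, -0.0225, 0], "spin": 0}, {"translation": [-0.0209, -0.0225, 0], "spin": 0}, {"translation": [-0.0209, -0.0225, 0], "spin": 0}, {"translation": [-0.0209, -0.0225, 0], "spin": 0}, {"translation": [-0.0209, -0.0225, 0], "spin": 0}, {"translation": [-0.0209, -0.0225, 0], "spin": 0}, {"translation": [-0.0209, -0.0225, 0], "spin": 0}, {"translation": [-0.0209, -0.0225, 0], "spin": 0}, {"translation": [-0.0209, -0.0225, 0], "spin": 0}, {"translation": [-0.0209, -0.0225, 0], "spin": 0}, {"translation": [-0.0209, -0.0225, 0], "spin": 0}, {"translation": [-0.0209, -0.0225, 0], "spin": 0}, {"translation": [-0.0209, -0.0225, 0], "spin": 0}, {"translation": [-0.0209, -0.0225, 0], "spin": 0}, {"translation": [-0.0209, -0.0225, 0], "spin": 0}, {"translation": [-0.0209, -0.0225, 0], "spin": 0}, {"translation": [-0.0209, -0.0225, 0], "spin": 0}, {"translation": [-0.0209, -0.0225, 0], "spin": 0}, {"translation": [-0.0209, -0.0225, 0], "spin": 0}, {"translation": [-0.0209, -0.0225, 0], "spin": 0}], claw=1)

```text
t: 1.77
tcp_pos: [442.7, 37.4, 222.3]
eef_rot: [-0.403, -3.115, -0.0]
wrist_force: [-0.3, 0.9, -0.1]
gripper_width: 0.4
gripper_force: 0.0
```

>>> send_rows(plan=[{"translation": [0, 0, 0.012], "spin": 5}, {"translation": [0, 0, 0.012], "spin": 5}, {"translation": [0, 0, 0.012], "spin": 5}, {"translation": [0, 0, 0.012], "spin": 5}, {"translation": [0, 0, 0.012], "spin": 5}, {"translation": [0, 0, 0.012], "spin": 5}, {"translation": [0, 0, 0.012], "spin": 5}, {"translation": [0, 0, 0.012], "spin": 5}, {"translation": [0, 0, 0], "spin": 0}, {"translation": [0, 0, 0], "spin": 0}])

```text
t: 2.6
tcp_pos: [441.8, 38.9, 125.9]
eef_rot: [-1.439, -2.791, 0.002]
wrist_force: [0.6, 0.5, -0.1]
gripper_width: 0.5
gripper_force: 0.0
```

```bash
cat >> h.py <<'E'
FM=np.array([682.4,-0.2]); a=np.radians(6.2); FX=np.array([np.cos(a),np.sin(a)]); FY=np.array([-FX[1],FX[0]])
def fen(p): d=np.array(p)[:2]-FM; return np.array([d@FX,d@FY])
def rep(name=None, n="top"):
    s=status.sense(); T=R.from_rotvec(s["eef_rot"]).as_matrix(); t=s["tcp_pos"]
    print("t",round(s["t"],2),"tcp",t.round(1),"x-ang",round(float(np.degrees(np.arctan2(T[1,0],T[0,0]))),1),"zax",T[:,2].round(3),"F",s["wrist_force"].round(1),"w",round(s["gripper_width"],1))
    c=get_calibration(n); p,D=read_camera(n)
    if name: cv2.imwrite(f"pics/{name}.png",p[...,::-1])
    roi=(215,130,370,250) if n=="top" else (190,160,330,290)
    q,(ce,w,h,an)=die(p,c,roi)
    an=an%180; u=np.array([np.cos(np.radians(an)),np.sin(np.radians(an))]); wv=np.array([-u[1],u[0]])
    print(n,"die",ce.round(1),round(w,1),round(h,1),"ang",round(an,1),"rel fence",round(an-6.2,1),"fence xy",fen(ce).round(1))
    d=t[:2]-ce; print(" tcp in die frame u,w:",(d@u).round(1),(d@wv).round(1)," tool ang-(die w)",round(((np.degrees(np.arctan2(T[1,0],T[0,0]))-an-90+180)%360)-180,1), "tcp fence",fen(t).round(1))
E
python3 - <<'E'
from h import *
rep(); rep("s1","scene")
E
```

```text
t 2.6 tcp [441.8  38.9 125.9] x-ang 125.4 zax [-0.002 -0.    -1.   ] F [ 0.6  0.5 -0.1] w 0.5
top die [547.8  52.9] 143.6 107.9 ang 90.0 rel fence 83.8 fence xy [-128.1   67.3]
 tcp in die frame u,w: -14.0 106.0  tool ang-(die w) -54.6 tcp fence [-235.    64.9]
t 2.65 tcp [442.3  38.9 126.8] x-ang 125.4 zax [-0. -0. -1.] F [ 0.3 -0.2  0.4] w -0.1
scene die [692.4  54.8] 82.5 20.5 ang 97.6 rel fence 91.4 fence xy [15.9 53.6]
 tcp in die frame u,w: 17.4 250.0  tool ang-(die w) -62.2 tcp fence [-234.5   64.8]
```

```bash
cat >> h.py <<'E'
def die(p,c,roi=None):
    D=rep.D; C=cloud(D,c); d=C[...,:2]-FM; X=d@FX; Y=d@FY
    hsv=cv2.cvtColor(p,cv2.COLOR_RGB2HSV)
    m=((C[...,2]>46)&(C[...,2]<64)&(X>-260)&(X<-1.5)&(abs(Y)<170)&(hsv[...,2]>190)&(hsv[...,1]<40)).astype(np.uint8)
    k,l,st,_=cv2.connectedComponentsWithStats(m); i=1+np.argmax(st[1:,4])
    v,u=np.nonzero(l==i); print("area",len(u),end=" ")
    return None,rect(onplane(np.c_[u,v],c,55.))
_rc=read_camera
def read_camera(n):
    p,D=_rc(n); rep.D=D; return p,D
E
python3 - <<'E'
from h import *
rep(); rep(None,"scene")
E
```

```text
t 2.7 tcp [442.6  38.9 127.3] x-ang 125.4 zax [ 0.001  0.    -1.   ] F [-0.3 -1.  -0.3] w 0.5
area 16 top die [503.9 -69.1] 13.9 7.0 ang 157.8 rel fence 151.6 fence xy [-184.9  -49.2]
 tcp in die frame u,w: 97.5 -76.9  tool ang-(die w) -122.4 tcp fence [-234.2   64.8]
t 2.75 tcp [442.8  39.  127.6] x-ang 125.4 zax [ 0.001  0.    -1.   ] F [-0.1  0.2 -0.1] w 0.6
area 188 scene die [610.   21.5] 60.5 29.9 ang 91.1 rel fence 84.9 fence xy [-69.6  29.4]
 tcp in die frame u,w: 20.7 166.8  tool ang-(die w) -55.7 tcp fence [-234.    64.8]
```

View pics/s1.png

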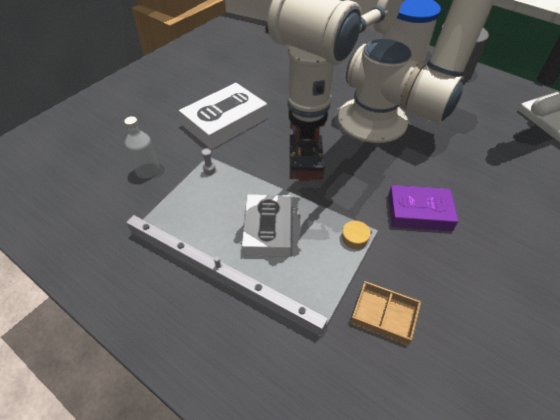

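The scene view shows the die at (268,225), now in the arm's shadow, with the gripper above it at (307,160). I'll switch to depth-only detection.

```bash
cat >> h.py <<'E'
def die(p,c,roi=None):
    D=rep.D; C=cloud(D,c); d=C[...,:2]-FM; X=d@FX; Y=d@FY; t=status.sense()["tcp_pos"][:2]
    m=((C[...,2]>49)&(C[...,2]<61)&(X>-260)&(X<-1)&(abs(Y)<170)&(np.hypot(C[...,0]-t[0],C[...,1]-t[1])>22)&(D>0)).astype(np.uint8)
    m=cv2.morphologyEx(m,cv2.MORPH_CLOSE,np.ones((3,3),np.uint8))
    k,l,st,_=cv2.connectedComponentsWithStats(m); i=1+np.argmax(st[1:,4])
    v,u=np.nonzero(l==i); print("area",len(u),end=" ")
    return None,rect(onplane(np.c_[u,v],c,55.))
E
python3 - <<'E'
from h import *
rep(); rep(None,"scene")
E
```

```text
t 2.8 tcp [442.8  39.  127.6] x-ang 125.4 zax [ 0.001  0.    -1.   ] F [-0.7 -0.3  1.2] w 0.6
area 20 top die [501.4 -67.9] 19.4 7.1 ang 156.5 rel fence 150.3 fence xy [-187.3  -47.8]
 tcp in die frame u,w: 96.4 -74.6  tool ang-(die w) -121.1 tcp fence [-234.    64.8]
t 2.85 tcp [442.8  38.9 127.6] x-ang 125.4 zax [ 0.001 -0.    -1.   ] F [0.5 0.2 0.3] w 0.2
area 2412 scene die [538.6  11.2] 154.8 102.5 ang 35.0 rel fence 28.8 fence xy [-141.8   26.8]
 tcp in die frame u,w: -62.5 77.7  tool ang-(die w) 0.3 tcp fence [-234.    64.8]
```

>>> send_rows(plan=[{"translation": [0, 0, 0.0125], "spin": 0}, {"translation": [0, 0, 0.0125], "spin": 0}, {"translation": [0, 0, 0.0125], "spin": 0}, {"translation": [0, 0, 0.0125], "spin": 0}, {"translation": [0, 0, 0.0125], "spin": 0}, {"translation": [0, 0, 0.0125], "spin": 0}, {"translation": [0, 0, 0.0125], "spin": 0}, {"translation": [0, 0, 0.0125], "spin": 0}, {"translation": [0, 0, 0], "spin": 0}, {"translation": [0, 0, 0], "spin": 0}])

```text
t: 3.73
tcp_pos: [441.8, 38.9, 25.7]
eef_rot: [-1.443, -2.789, 0.001]
wrist_force: [0.3, 0.3, 0.2]
gripper_width: 0.3
gripper_force: 0.0
```

>>> send_rows(plan=[{"translation": [-0.004, 0, 0], "spin": 0}, {"translation": [-0.004, 0, 0], "spin": 0}, {"translation": [-0.004, 0, 0], "spin": 0}, {"translation": [-0.004, 0, 0], "spin": 0}, {"translation": [-0.004, -0.001, 0], "spin": -2.2}, {"translation": [-0.004, -0.001, 0], "spin": -2.2}, {"translation": [-0.004, -0.001, 0], "spin": -2.2}, {"translation": [-0.004, -0.001, 0], "spin": -2.2}, {"translation": [-0.004, -0.001, 0], "spin": -2.2}, {"translation": [-0.004, -0.001, 0], "spin": -2.2}, {"translation": [-0.004, -0.001, 0], "spin": -2.2}, {"translation": [0, 0, 0], "spin": 0}, {"translation": [0, 0, 0], "spin": 0}])

```text
t: 4.82
tcp_pos: [465.1, 0.1, 26.7]
eef_rot: [-1.059, -2.958, 0.0]
wrist_force: [-1.9, -0.2, -0.5]
gripper_width: 0.4
gripper_force: 0.5
```

Run:
```python
from h import *
rep(None,"scene")
```

```text
t 4.82 tcp [4.651e+02 1.000e-01 2.670e+01] x-ang 140.6 zax [-0. -0. -1.] F [-1.9 -0.2 -0.5] w 0.4
area 2397 scene die [553.1   3.5] 154.3 102.8 ang 48.6 rel fence 42.4 fence xy [-128.2   17.6]
 tcp in die frame u,w: -60.7 63.7  tool ang-(die w) 2.0 tcp fence [-216.    23.7]
```

>>> send_rows(plan=[{"translation": [-0.004, -0.0015, 0], "spin": -2}, {"translation": [-0.004, -0.0015, 0], "spin": -2}, {"translation": [-0.004, -0.0015, 0], "spin": -2}, {"translation": [-0.004, -0.0015, 0], "spin": -2}, {"translation": [-0.004, -0.0015, 0], "spin": -2}, {"translation": [-0.004, -0.0015, 0], "spin": -2}, {"translation": [-0.004, -0.0015, 0], "spin": -2}, {"translation": [-0.004, -0.0015, 0], "spin": -2}, {"translation": [-0.004, -0.0015, 0], "spin": -2}, {"translation": [-0.004, -0.0015, 0], "spin": -2}, {"translation": [-0.004, -0.0015, 0], "spin": -2}, {"translation": [0, 0, 0], "spin": 0}, {"translation": [0, 0, 0], "spin": 0}])

```text
t: 5.95
tcp_pos: [495.4, -35.4, 26.6]
eef_rot: [0.475, 3.105, -0.0]
wrist_force: [-2.0, -0.2, 0.4]
gripper_width: 0.2
gripper_force: 0.3
```

Run:
```python
from h import *
rep(None,"scene")
```

```text
t 5.95 tcp [495.4 -35.4  26.6] x-ang 162.6 zax [ 0. -0. -1.] F [-2.  -0.2  0.4] w 0.2
area 2506 scene die [ 5.77e+02 -4.00e-01] 153.8 104.3 ang 69.8 rel fence 63.6 fence xy [-104.8   11.2]
 tcp in die frame u,w: -61.0 64.5  tool ang-(die w) 2.8 tcp fence [-189.7  -14.8]
```

>>> send_rows(plan=[{"translation": [-0.004, -0.0015, 0], "spin": -2}, {"translation": [-0.004, -0.0015, 0], "spin": -2}, {"translation": [-0.004, -0.0015, 0], "spin": -2}, {"translation": [-0.004, -0.0015, 0], "spin": -2}, {"translation": [-0.004, -0.0015, 0], "spin": -2}, {"translation": [-0.004, -0.0015, 0], "spin": -2}, {"translation": [-0.004, -0.0015, 0], "spin": -2}, {"translation": [-0.004, -0.0015, 0], "spin": -2}, {"translation": [-0.004, -0.0015, 0], "spin": -2}, {"translation": [-0.004, -0.0015, 0], "spin": -2}, {"translation": [-0.004, -0.0015, 0], "spin": -2}, {"translation": [-0.004, -0.0015, 0], "spin": -2}, {"translation": [-0.004, -0.0015, 0], "spin": -2}, {"translation": [0, 0, 0], "spin": 0}, {"translation": [0, 0, 0], "spin": 0}])

```text
t: 7.25
tcp_pos: [544.9, -59.2, 26.6]
eef_rot: [-0.235, 3.132, -0.0]
wrist_force: [-1.1, 0.2, -0.0]
gripper_width: -0.1
gripper_force: 0.3
```

Run:
```python
from h import *
rep("s2","scene")
```

```text
t 7.25 tcp [544.9 -59.2  26.6] x-ang -171.4 zax [ 0.001  0.    -1.   ] F [-1.1  0.2 -0. ] w -0.1
area 2660 scene die [605.    6.1] 152.0 107.2 ang 94.2 rel fence 88.0 fence xy [-76.3  14.6]
 tcp in die frame u,w: -60.7 64.7  tool ang-(die w) 4.4 tcp fence [-143.   -43.9]
```

>>> send_rows(plan=[{"translation": [0.01, 0, 0], "spin": 1.2}, {"translation": [0.01, 0, 0], "spin": 1.2}, {"translation": [0.005, 0, -0.013], "spin": 0}, {"translation": [0, 0, -0.013], "spin": 0}, {"translation": [0, 0, -0.013], "spin": 0}, {"translation": [0, 0, -0.013], "spin": 0}, {"translation": [0, 0, -0.013], "spin": 0}, {"translation": [-0.0114, 0.0202, 0], "spin": 0}, {"translation": [-0.0114, 0.0202, 0], "spin": 0}, {"translation": [-0.0114, 0.0202, 0], "spin": 0}, {"translation": [-0.0114, 0.0202, 0], "spin": 0}, {"translation": [-0.0114, 0.0202, 0], "spin": 0}, {"translation": [-0.0114, 0.0202, 0], "spin": 0}, {"translation": [-0.0114, 0.0202, 0], "spin": 0}, {"translation": [-0.0114, 0.0202, 0], "spin": 0}, {"translation": [0, 0, 0], "spin": 0}, {"translation": [0, 0, 0], "spin": 0}])

```text
t: 8.72
tcp_pos: [593.4, 108.9, 92.4]
eef_rot: [-0.175, 3.136, -0.0]
wrist_force: [-0.9, -0.8, -0.5]
gripper_width: 0.6
gripper_force: 0.0
```

Run:
```python
from h import *
rep(None,"scene")
rep(None,"top")
```

```text
t 8.72 tcp [593.4 108.9  92.4] x-ang -173.6 zax [ 0. -0. -1.] F [-0.9 -0.8 -0.5] w 0.6
area 2606 scene die [604.6   5.8] 151.4 108.3 ang 94.4 rel fence 88.2 fence xy [-76.7  14.4]
 tcp in die frame u,w: 103.7 3.3  tool ang-(die w) 2.1 tcp fence [-76.7 118.1]
t 8.77 tcp [593.2 108.   92.3] x-ang -173.7 zax [ 0. -0. -1.] F [-0.2 -0.5  0.1] w 0.8
area 1740 top die [603.3 -15.1] 111.1 106.1 ang 94.7 rel fence 88.5 fence xy [-80.3  -6.3]
 tcp in die frame u,w: 123.5 -0.0  tool ang-(die w) 1.6 tcp fence [-77.  117.2]
```

View pics/s2.png

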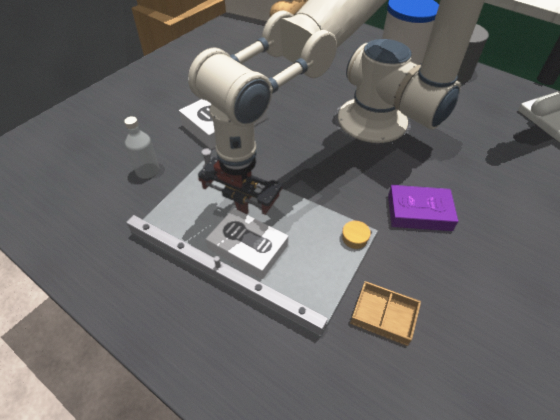

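The die at (250,240) now lies with its long side facing the fence, about 14 mm off the pin towards +y. Next I'll nudge it along the fence from its +y end.

>>> send_rows(plan=[{"translation": [0, 0, 0.011], "spin": 0}, {"translation": [0, 0, 0.011], "spin": 0}, {"translation": [0, 0, 0.011], "spin": 0}, {"translation": [0, 0, 0.011], "spin": 0}, {"translation": [0, 0, 0.011], "spin": 0}, {"translation": [0, 0, 0.011], "spin": 0}, {"translation": [0, -0.004, 0], "spin": 0}, {"translation": [0, -0.004, 0], "spin": 0}, {"translation": [0, -0.004, 0], "spin": 0}, {"translation": [0, -0.004, 0], "spin": 0}, {"translation": [0, -0.004, 0], "spin": 0}, {"translation": [0, -0.003, 0], "spin": 0}, {"translation": [0, -0.003, 0], "spin": 0}, {"translation": [0, -0.003, 0], "spin": 0}, {"translation": [0, 0, 0], "spin": 0}, {"translation": [0, 0, 0], "spin": 0}])

```text
t: 10.15
tcp_pos: [596.5, 79.8, 26.6]
eef_rot: [-0.173, 3.135, 0.002]
wrist_force: [-1.4, 4.2, 2.4]
gripper_width: 0.7
gripper_force: 2.6
```

Run:
```python
from h import *
rep(None,"scene")
```

```text
t 10.15 tcp [596.5  79.8  26.6] x-ang -173.7 zax [ 0.001  0.002 -1.   ] F [-1.4  4.2  2.4] w 0.7
area 1733 scene die [605.8  -2.7] 152.2 108.6 ang 95.1 rel fence 88.9 fence xy [-76.4   5.8]
 tcp in die frame u,w: 83.0 2.0  tool ang-(die w) 1.2 tcp fence [-76.8  88.8]
```

>>> send_rows(plan=[{"translation": [0, -0.002, 0], "spin": 0}, {"translation": [0, -0.002, 0], "spin": 0}, {"translation": [0, 0, 0], "spin": 0}, {"translation": [0, 0.005, 0], "spin": 0}, {"translation": [0, 0.01, 0], "spin": 0}, {"translation": [0, 0, -0.013], "spin": 0}, {"translation": [0, 0, -0.013], "spin": 0}, {"translation": [0, 0, -0.013], "spin": 0}, {"translation": [0, 0, -0.013], "spin": 0}, {"translation": [0, 0, -0.013], "spin": 0}, {"translation": [0.015, -0.017, 0], "spin": 0}, {"translation": [0.015, -0.017, 0], "spin": 0}, {"translation": [0.015, -0.017, 0], "spin": 0}, {"translation": [0.015, -0.017, 0], "spin": 0}, {"translation": [0.015, -0.017, 0], "spin": 0}, {"translation": [0.015, -0.017, 0], "spin": 0}, {"translation": [0, 0, 0], "spin": 0}, {"translation": [0, 0, 0], "spin": 0}])

```text
t: 11.7
tcp_pos: [516.8, -22.0, 92.1]
eef_rot: [-0.169, 3.135, -0.0]
wrist_force: [-0.3, -0.7, 0.7]
gripper_width: 0.6
gripper_force: 0.0
```

>>> send_rows(plan=[{"translation": [0, 0, 0], "spin": 0}, {"translation": [0, 0, 0], "spin": 0}, {"translation": [0, 0, 0], "spin": 0}, {"translation": [0, 0, 0], "spin": 0}, {"translation": [0, 0, 0], "spin": 0}, {"translation": [0, 0, 0], "spin": 0}], claw=-1)

```text
t: 12.2
tcp_pos: [516.7, -20.9, 90.5]
eef_rot: [0.173, -3.136, -0.0]
wrist_force: [0.1, -0.2, 0.3]
gripper_width: 37.2
gripper_force: 0.0
```

Run:
```python
from h import *
rep("s3","scene")
rep("t3","top")
```

```text
t 12.2 tcp [516.7 -20.9  90.5] x-ang -173.7 zax [-0.  0. -1.] F [ 0.1 -0.2  0.3] w 37.2
area 2687 scene die [607.3  -6.4] 152.1 107.9 ang 94.9 rel fence 88.7 fence xy [-75.3   2. ]
 tcp in die frame u,w: -6.6 91.5  tool ang-(die w) 1.4 tcp fence [-167.    -2.6]
t 12.25 tcp [516.6 -20.9  90.5] x-ang -173.7 zax [-0.  0. -1.] F [-0.5 -0.3  0.6] w 40.7
area 59 top die [617.2  63.6] 65.7 8.8 ang 5.1 rel fence -1.1 fence xy [-58.   70.4]
 tcp in die frame u,w: -107.6 -75.3  tool ang-(die w) 91.2 tcp fence [-167.    -2.7]
```

>>> send_rows(plan=[{"translation": [0, 0.003, 0.011], "spin": 0}, {"translation": [0, 0, 0.011], "spin": 0}, {"translation": [0, 0, 0.011], "spin": 0}, {"translation": [0, 0, 0.011], "spin": 0}, {"translation": [0, 0, 0.011], "spin": 0}, {"translation": [0, 0, 0.009], "spin": 0}, {"translation": [-0.005, 0, 0], "spin": 0}, {"translation": [-0.005, 0, 0], "spin": 0}, {"translation": [-0.005, 0, 0], "spin": 0}, {"translation": [-0.005, 0, 0], "spin": 0}, {"translation": [-0.004, 0, 0], "spin": 0}, {"translation": [-0.004, 0, 0], "spin": 0}, {"translation": [-0.004, 0, 0], "spin": 0}, {"translation": [-0.004, 0, 0], "spin": 0}, {"translation": [-0.004, 0, 0], "spin": 0}, {"translation": [-0.004, 0, 0], "spin": 0}, {"translation": [-0.003, 0, 0], "spin": 0}, {"translation": [0, 0, 0], "spin": 0}, {"translation": [0, 0, 0], "spin": 0}])

```text
t: 13.88
tcp_pos: [562.7, -13.2, 27.1]
eef_rot: [0.172, -3.135, 0.001]
wrist_force: [-4.8, -0.7, 4.4]
gripper_width: 87.9
gripper_force: 2.5
```

Run:
```python
from h import *
rep(None,"scene")
```

```text
t 13.88 tcp [562.7 -13.2  27.1] x-ang -173.7 zax [-0.001 -0.    -1.   ] F [-4.8 -0.7  4.4] w 87.9
area 2793 scene die [614.9  -4.6] 152.4 130.4 ang 96.2 rel fence 90.0 fence xy [-67.6   2.9]
 tcp in die frame u,w: -3.0 52.8  tool ang-(die w) 0.1 tcp fence [-120.4   -0. ]
```

>>> send_rows(plan=[{"translation": [-0.002, 0, 0], "spin": 0}, {"translation": [-0.002, 0, 0], "spin": 0}, {"translation": [0, 0, 0], "spin": 0}, {"translation": [0, 0, 0], "spin": 0}])

```text
t: 14.27
tcp_pos: [566.4, -12.8, 27.1]
eef_rot: [0.172, -3.135, 0.0]
wrist_force: [-5.8, -1.1, 4.3]
gripper_width: 87.7
gripper_force: 3.2
```

>>> send_rows(plan=[{"translation": [-0.001, 0, 0], "spin": 0}, {"translation": [-0.001, 0, 0], "spin": 0}, {"translation": [0, 0, 0], "spin": 0}, {"translation": [0, 0, 0], "spin": 0}])

```text
t: 14.6
tcp_pos: [567.8, -12.6, 27.1]
eef_rot: [0.172, -3.134, 0.0]
wrist_force: [-9.0, -0.1, 5.8]
gripper_width: 87.9
gripper_force: 4.3
```

>>> send_rows(plan=[{"translation": [-0.001, 0, 0], "spin": 0}, {"translation": [-0.001, 0, 0], "spin": 0}, {"translation": [0, 0, 0], "spin": 0}, {"translation": [0, 0, 0], "spin": 0}])

```text
t: 14.93
tcp_pos: [567.8, -12.6, 27.1]
eef_rot: [0.171, -3.129, 0.001]
wrist_force: [-17.3, -1.7, 10.9]
gripper_width: 87.9
gripper_force: 8.9
```

>>> send_rows(plan=[{"translation": [-0.001, 0, 0], "spin": 0}, {"translation": [-0.001, 0, 0], "spin": 0}, {"translation": [0, 0, 0], "spin": 0}, {"translation": [0, 0, 0], "spin": 0}])

```text
t: 15.27
tcp_pos: [567.8, -12.6, 27.1]
eef_rot: [0.171, -3.124, 0.001]
wrist_force: [-27.2, -1.9, 17.0]
gripper_width: 87.9
gripper_force: 13.5
```

It's stalled against the fence, so I'll back off and check.

>>> send_rows(plan=[{"translation": [0.003, 0, 0], "spin": 0}, {"translation": [0.004, 0, 0], "spin": 0}, {"translation": [0.008, 0, 0], "spin": 0}, {"translation": [0.015, 0, 0], "spin": 0}, {"translation": [0.02, 0, -0.01], "spin": 0}, {"translation": [0.02, 0, -0.02], "spin": 0}, {"translation": [0.02, 0, -0.03], "spin": 0}, {"translation": [0.02, 0, -0.03], "spin": 0}, {"translation": [0.02, 0, -0.03], "spin": 0}, {"translation": [0.02, 0, -0.03], "spin": 0}, {"translation": [0, 0, 0], "spin": 0}, {"translation": [0, 0, 0], "spin": 0}, {"translation": [0, 0, 0], "spin": 0}])

```text
t: 16.35
tcp_pos: [423.9, -28.4, 176.3]
eef_rot: [-0.172, 3.136, -0.0]
wrist_force: [-0.5, -0.1, -0.5]
gripper_width: 87.9
gripper_force: 0.0
```

Run:
```python
from h import *
rep("s4","scene")
rep("t4","top")
```

```text
t 16.35 tcp [423.9 -28.4 176.3] x-ang -173.7 zax [ 0.001  0.    -1.   ] F [-0.5 -0.1 -0.5] w 87.9
area 2758 scene die [630.5  -2.9] 153.0 105.2 ang 95.5 rel fence 89.3 fence xy [-51.8   2.9]
 tcp in die frame u,w: -5.6 208.1  tool ang-(die w) 0.8 tcp fence [-2.6e+02 -1.0e-01]
t 16.4 tcp [423.7 -28.3 175.4] x-ang -173.7 zax [-0.001  0.    -1.   ] F [ 0.6 -0.6 -0.2] w 87.8
area 1663 top die [629.   -4.9] 149.9 105.3 ang 96.3 rel fence 90.1 fence xy [-53.6   1.1]
 tcp in die frame u,w: -0.7 206.6  tool ang-(die w) -0.0 tcp fence [-260.2    0. ]
```

View pics/s4.png

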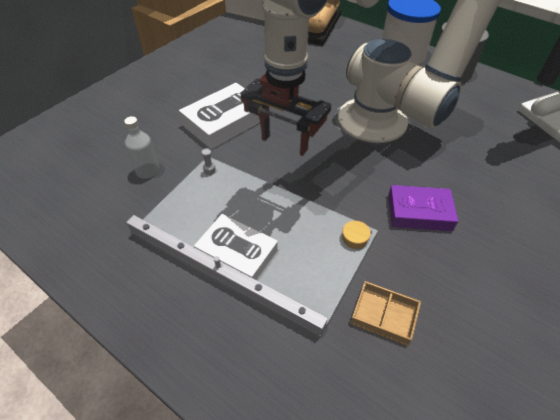

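The die at (236,244) sits flush against the fence, centred at the pin (217,262). The bystanders haven't moved and the gripper is clear.

```bash
python3 -c "
from cell import job; print(job.sign_off())"
```

```text
the job is handed in; nothing more can be done
None
```

The die's long side is flush against the fence, its middle measured within about 3 mm of the index pin and its angle within about 1°. The bystanders look undisturbed, the arm is backed away, and the job is handed in; no verdict came back.

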